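# Set one needle valve on an airbrush air rail

## Task

One of the five valves on the air rail feeds the airbrush: the one with the long brass hose tail sticking out of the rail below it, while the others have only short steel plugs. Screw its knob gently clockwise until you feel it stop on its seat, finger-tight without wrenching the valve round in the rail, then back it off a quarter turn and let go. Do not touch the neighbouring valves and leave the things round the rail where they are.

Things in the scene. Friction and masses are not known exactly. Their poses are not given: they have to be found in the camera images.
- air_rail: Fixed aluminium bar, 36 mm deep (its x), 250 mm long (its y), on two 70 mm deep steel feet; its top is 45 mm above the table. Origin under its centre on the table, z up; its -x side faces the robot and bears the hose tail and plugs. The five valves stand in a row along its y axis at y = -92, -46, 0, 46, 92 mm. A 40 mm round gauge (top at 92 mm) stands beyond its +y end at y = 139 mm; a brass inlet reaches to y = -153 mm.
- feed_valve: The valve to set; which of the five places it has varies. Origin on top of the rail on the knob's axis, axes parallel to the rail's. The brass hose tail (18 mm thick collar, then 15 mm barbs) runs 42 mm out of the rail's -x face below the knob, 31 mm above the table. The neck under the knob is 11 mm thick, on a 17 mm gland 10 mm high.
- feed_knob_mid (a point): Middle of the knob to turn, on its vertical axis, 79 mm above the table. Black round knob, 26 mm across, 24 mm high, unmarked; its knurl grips well. The point's axes are the rail's and do not turn with the knob. Clockwise from above closes it. It starts 2.2 to 4.2 rad (1/3 to 2/3 turn) open, turns with 0.06 N m of friction and ends at a hard stop, its seat.
- feed_needle (a joint): Opening (m) of the valve: how far its hidden needle stands off its seat: 0.25 mm for each turn of the knob, 0 with the knob at the stop; a quarter turn is 0.0625 mm. The reading's noise is far greater than this travel, so the stop must be felt.
- feed_twist (a joint): Turn (rad, + anticlockwise from above) of the whole valve with its hose tail in the rail; 0 as fitted. It stays put unless the knob is forced against its stop with more than about 0.35 N m, then it is wrenched round.
- capped_a_valve: One of the four capped valves, not to be touched: same neck and black knob as the feed valve's (26 mm across, top 91 mm above the table), but a short steel plug (7 mm) in the rail's front. Origin on top of the rail on its knob's axis. Neighbouring axes are 46 mm apart, which leaves 20 mm between knobs.
- capped_b_valve: One of the four capped valves, not to be touched: same neck and black knob as the feed valve's (26 mm across, top 91 mm above the table), but a short steel plug (7 mm) in the rail's front. Origin on top of the rail on its knob's axis. Neighbouring axes are 46 mm apart, which leaves 20 mm between knobs.
- capped_c_valve: One of the four capped valves, not to be touched: same neck and black knob as the feed valve's (26 mm across, top 91 mm above the table), but a short steel plug (7 mm) in the rail's front. Origin on top of the rail on its knob's axis. Neighbouring axes are 46 mm apart, which leaves 20 mm between knobs.
- capped_d_valve: One of the four capped valves, not to be touched: same neck and black knob as the feed valve's (26 mm across, top 91 mm above the table), but a short steel plug (7 mm) in the rail's front. Origin on top of the rail on its knob's axis. Neighbouring axes are 46 mm apart, which leaves 20 mm between knobs.
- tape_roll: Bystander: roll of masking tape lying flat, 72 mm across, 19 mm high, beyond the gauge end of the rail. Origin at the middle of its underside.
- glaze_jar: Bystander: round pigment jar with a pale lid, 48 mm across, 70 mm high, beyond the inlet end of the rail. Origin at the middle of its underside.
- flat_scraper: Bystander: wooden-handled scraper, 136 x 30 x 14 mm, lying in front of the rail (robot's side). Origin at the middle of its underside.

How it is judged (in metres and radians):
On the way:
1. the feed valve has been screwed down onto its seat (the knob within 10 degrees of its stop) (value of joint feed_needle below 6.9e-06 m), for 0.1 s.
At the end, for the whole second after the job is handed in: The knob rests a quarter turn back from its stop (60 to 120 degrees: needle 0.042 to 0.083 mm off its seat), and the valve is not wrenched round in the rail by more than 0.3 rad (value of joint feed_needle between 4.17e-05 and 8.33e-05 m and velocity of joint feed_needle below 1e-05 m/s and value of joint feed_twist between -0.3 and 0.3 rad); the robot touches nothing.
It fails at once if a capped valve was touched with more than 1.5 N (contact force between any of the fingers, the arm and capped_a_valve above 1.5 N or contact force between any of the fingers, the arm and capped_b_valve above 1.5 N or contact force between any of the fingers, the arm and capped_c_valve above 1.5 N or contact force between any of the fingers, the arm and capped_d_valve above 1.5 N).
It fails at once if the feed valve was wrenched round in the rail by more than 0.3 rad (value of joint feed_twist below -0.3 rad or value of joint feed_twist above 0.3 rad).
It fails at once if the tape roll, jar or scraper was moved more than 10 mm (distance of any of tape_roll, glaze_jar, flat_scraper from where it was at the start of the episode above 0.01 m).
It also fails if it takes over 72 s, if anything falls off the work surface, if the arm or the gripper's body presses on something with over 40 N, if the wrist force passes 120 N, or if a joint passes its speed limit or range.

## Robot

A 6-joint arm with a two-finger parallel gripper is mounted at the origin on a cart in front of the work surface, level with it; the furniture and walls round the work are solid. World frame = base frame: x ahead of the robot, y to its left, z up, the work surface at z = 0. Lengths are in m, angles in degrees, forces in N, time in s.
With the tool pointing down it reaches from about 0.35 to 0.875 m from the base axis. Payload 4.2 kg.
Tool frame: the origin (TCP) lies on the centre line of the jaws, within the pads' length; the fingertips stand 25 mm ahead of it and the grasp point (between the pads) lies 6 mm ahead of it; z points along the fingers, y is the line along which they close (so a half turn about z gives the same grasp; the last joint's range is limited). The gripper opens to 87 mm and grips with 3 to 60 N. Pads are 19 mm wide; open, the fingers measure 117 mm over their backs; the gripper's body (75 mm by 190 mm) begins 51 mm behind the grasp point.
Start: joints at [-50.271, 22.042, 0.453, 0, -68.411, -14.817], TCP at [0.263, -0.567, 0.248] pointing down, gripper open.
Joint ranges: [-179.83, 179.83], [-69.29, 118.12], [-61.27, 80.66], [-181.25, 117.63], [-171.15, -9.14], [-177.46, 177.46]. Speed limits (degrees/s): [159.86, 159.86, 180, 180, 180, 180].

## Interface

Orientations are given as a 3x3 rotation matrix whose columns are the frame's x, y, z axes.
In Python, from station import r gives the robot as it stands.
- The arm moves only by the tool move_arm, never from a script. Its argument "series" is a list of rows, each an object with "grip": the opening, from 0 (shut) to 1 (fully open); "xyz": the shift along the tool's x, y, z in mm, a list of three; "angular": the turn, a rotation vector about the tool's x, y, z in rad, a list of three. A call has 1 to 10 rows; each row is the pose to reach, as a shift and turn from the pose commanded when the call began, along the tool's axes at that moment; what a row does not reach only later rows make up. A row lasts 1/10 s, in which the tool goes at most 50 mm and 8.59 degrees, less where a joint would pass 70% of its speed; a pose out of reach is approached as far as the arm can. A call with a gripper value outside its range is refused whole. The fingers move at their own pace and stop on an object; the grip force is fixed at half the most. Time passes only in rows, so rows that repeat a pose let the fingers close. It gives the time, the measured TCP pose, the force, the opening and the grip force at its end, in the units of the state.
- r.sense(): the state, without advancing time (a new reading comes with each control period).
- r.capture(name): name is "side" or "top" or "wrist"; returns a dict with "img" (400x640x3 uint8, red, green, blue), "camera_matrix" (3x3 intrinsics, pixels), "k1" (the pictures are not rectified: a ray, as slopes to the right and down, at radius r is drawn at 1 + k1 r^2 times it, then the intrinsics apply), "rvec" (rotation vector, rad) and "tvec" (3), from world to camera coordinates, as OpenCV has them; the wrist camera has in their place "hand_eye" (4x4, takes a point from camera to tool coordinates, whose origin is the TCP and whose axes are the flange's). Camera axes: x right, y down, z forward; pixel columns grow to the right and rows downward; lengths in m; the calibration is good to about 2 mm. A picture is of the moment at which its call begins: read the wrist's pose just before it. There is no depth.
- r.finish_job(): hands the job in; it is judged then, once.
The state is a dict: "time_s": time; "joints": joint angles; "joint_velocities": joint speeds; "effort": joint torques, N m; "tcp_pos": TCP position; "ee_rot": TCP orientation; "wrist_force": force on the tool from outside, world axes, zero at the start; "moment": the same for the moment, N m; "gripper_width": opening from 0.0 (shut) to 1.0 (fully open); "gripper_force": force on a finger pad.
Only numpy, scipy, OpenCV 4.12 (cv2) and the standard library are available. Lean on these libraries where they do the work, as an engineer would, in place of code of your own. Each camera call takes 0.05 s, during which the arm holds its last target. There are 200 camera calls.

## Working session

There is one attempt and no reset: what is moved stays moved. The work goes in short steps, Python scripts to look and compute and a tool call to move; the robot and the scene stay as the last step left them, time stands still between calls to the robot, and variables do not carry over. Pictures are saved under pics/ and viewed, at most 10 in all, crops included, and the job is handed in when it is done.

Besides the shell and the picture viewer there is one more tool, called after ">>>" as name(argument=value, ...), one argument or row to a line, values as JSON. move_arm: Moves the arm, as the interface text tells. Its arguments: {"type":"object","properties":{"series":{"type":"array"}},"required":["series"]}

```bash
mkdir -p pics; python3 - <<'E'
from station import r
import cv2
s=r.sense();print({k:s[k] for k in s})
for n in("side","top"):
    c=r.capture(n);cv2.imwrite(f"pics/{n}0.png",c["img"][:,:,::-1]);print(n,{k:c[k] for k in c if k!="img"})
E
```

```text
{'time_s': 0.0, 'joints': array([-5.02703756e+01,  2.20893755e+01,  3.77000598e-01, -2.93207555e-02,
       -6.84123106e+01, -1.48154013e+01]), 'joint_velocities': array([-0.07376502,  0.11632412,  0.09195509, -0.06380682,  0.04536638,
        0.01069063]), 'effort': array([-7.23030935e-04, -3.90668428e+01,  1.87405658e+01,  4.21986222e+00,
        1.10724889e-02, -2.10218036e-04]), 'tcp_pos': array([ 0.2630468 , -0.56631219,  0.24645432]), 'ee_rot': array([[-9.07018937e-01, -4.21088586e-01, -1.02494436e-03],
       [-4.21089822e-01,  9.07016786e-01,  1.97773621e-03],
       [ 9.68395920e-05,  2.22543783e-03, -9.99997519e-01]]), 'wrist_force': array([-0.80599652, -0.09851007, -0.31106955]), 'moment': array([-0.04257574,  0.04490517, -0.00477057]), 'gripper_force': 0.0, 'gripper_width': 1.0005501746194545}
side {'camera_matrix': array([[390.15460574,   0.        , 320.72878218],
       [  0.        , 390.15460574, 199.29283768],
       [  0.        ,   0.        ,   1.        ]]), 'k1': 0.007931375286835964, 'rvec': array([ 0.40173404, -2.56598014,  1.47439593]), 'tvec': array([0.48868746, 0.12562176, 0.81674674])}
top {'camera_matrix': array([[439.04838722,   0.        , 323.73687832],
       [  0.        , 439.04838722, 198.20586004],
       [  0.        ,   0.        ,   1.        ]]), 'k1': -0.0971883098650811, 'rvec': array([ 2.1298067 , -2.18838773,  0.18184428]), 'tvec': array([0.05315308, 0.48409997, 1.01377615])}
```

View pics/side0.png

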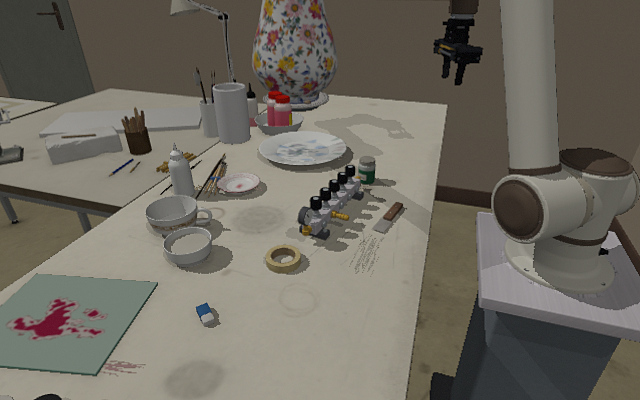

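View pics/top0.png

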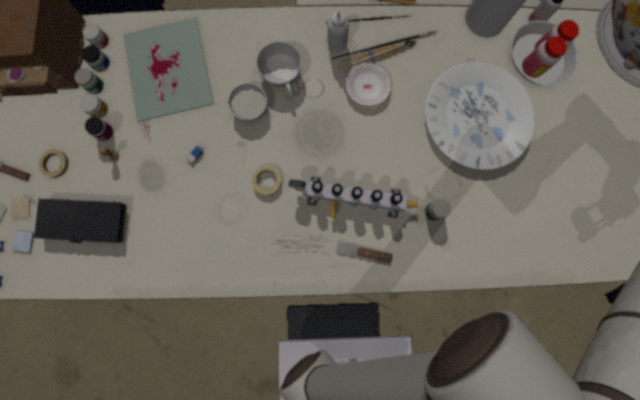

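The top view shows the gauge at about (297,184), the inlet at (411,203), and the brass tail at (335,208), under the second knob from the gauge. I'll enlarge it.

```bash
python3 - <<'E'
import cv2
i=cv2.imread("pics/top0.png")[160:260,280:440]
cv2.imwrite("pics/top0c.png",cv2.resize(i,None,fx=5,fy=5,interpolation=cv2.INTER_CUBIC))
E
```

```text
(no output)
```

View pics/top0c.png

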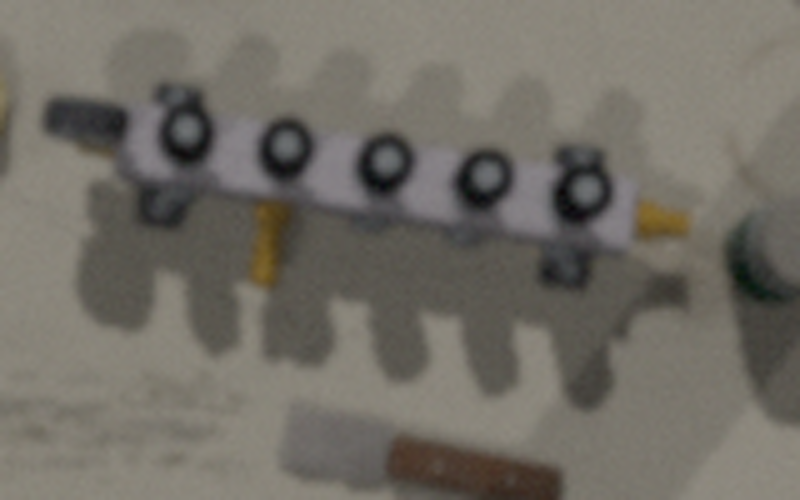

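The crop shows the knob-top centres at (187,131), (287,147), (387,162), (485,178) and (583,192). The tail runs from (270,205) to (264,283), below the second knob, so the feed valve is at rail y = +46 mm.

```bash
cat > h.py <<'E'
import numpy as np, cv2
from station import r
def ray(c,uv):
    k=np.array([c["k1"],0,0,0.]);p=cv2.undistortPoints(np.array([[uv]],float),c["camera_matrix"],k)[0,0]
    return np.array([p[0],p[1],1.])
def plane(c,uv,z):
    R=cv2.Rodrigues(np.array(c["rvec"]))[0];o=-R.T@c["tvec"];d=R.T@ray(c,uv)
    return o+d*(z-o[2])/d[2]
E
python3 - <<'E'
from h import *
c=r.capture("top")
P=np.array([plane(c,(u/5+279.6+.0,v/5+159.6),.091) for u,v in[(187,131),(287,147),(387,162),(485,178),(583,192)]])
print(P.round(4),np.linalg.norm(np.diff(P,axis=0),axis=1))
d=P[0]-P[-1];print(np.degrees(np.arctan2(-d[0],d[1])), np.hypot(*P[1][:2]))
print(plane(c,(264/5+279.6,283/5+159.6),.031))
s=r.sense();print(s["time_s"]); w=r.capture("wrist");print({k:w[k] for k in w if k!="img"})
E
```

```text
[[ 0.506   0.056   0.091 ]
 [ 0.4975  0.011   0.091 ]
 [ 0.4895 -0.0342  0.091 ]
 [ 0.481  -0.0785  0.091 ]
 [ 0.4735 -0.1229  0.091 ]] [0.04585349 0.04582604 0.04508733 0.04511652]
-10.280583784064255 0.49761103857409456
[0.44200177 0.02054068 0.031     ]
0.15
{'camera_matrix': array([[344.81628639,   0.        , 314.84988401],
       [  0.        , 344.81628639, 197.07440837],
       [  0.        ,   0.        ,   1.        ]]), 'k1': -0.07332178523387355, 'hand_eye': array([[-5.89634519e-04, -9.65668735e-01, -2.59775956e-01,
         7.06807928e-02],
       [ 9.99999766e-01, -6.59284689e-04,  1.80987616e-04,
         6.18351760e-04],
       [-3.46040392e-04, -2.59775788e-01,  9.65668898e-01,
        -1.36394663e-01],
       [ 0.00000000e+00,  0.00000000e+00,  0.00000000e+00,
         1.00000000e+00]])}
```

>>> move_arm(
  series=[
    {"grip": 1, "xyz": [-20, 18, 0], "angular": [0, 0, -0.07]},
    {"grip": 1, "xyz": [-52, 48, 0], "angular": [0, 0, -0.21]},
    {"grip": 1, "xyz": [-85, 79, 0], "angular": [0, 0, -0.35]},
    {"grip": 1, "xyz": [-118, 110, 0], "angular": [0, 0, -0.49]},
    {"grip": 1, "xyz": [-151, 141, 0], "angular": [0, 0, -0.63]},
    {"grip": 1, "xyz": [-184, 172, 0], "angular": [0, 0, -0.77]},
    {"grip": 1, "xyz": [-217, 203, 0], "angular": [0, 0, -0.91]},
    {"grip": 1, "xyz": [-250, 233, 0], "angular": [0, 0, -1.05]},
    {"grip": 1, "xyz": [-283, 264, 0], "angular": [0, 0, -1.19]},
    {"grip": 1, "xyz": [-316, 295, 0], "angular": [0, 0, -1.33]},
  ],
)

```text
time_s: 1.2
tcp_pos: [0.4258, -0.1644, 0.2477]
ee_rot: [[0.198, -0.98, 0.001], [-0.98, -0.198, 0.0], [0.0, -0.001, -1.0]]
wrist_force: [1.8, 0.4, 0.0]
gripper_width: 0.997
gripper_force: 0.0
```

```bash
cat >> h.py <<'E'
def yaw(s): return np.degrees(np.arctan2(s["ee_rot"][1,0],s["ee_rot"][0,0]))
def st():
    s=r.sense();print(round(s["time_s"],2),"j",s["joints"].round(1),"tcp",s["tcp_pos"].round(4),"yawx",yaw(s).round(2),"z",s["ee_rot"][:,2].round(3),"F",s["wrist_force"].round(2),"M",s["moment"].round(3),"g",round(s["gripper_width"],3),round(s["gripper_force"],1));return s
def go(s,p,yawx):
    "shift (mm) in tool axes and tool rotation vector to reach TCP p with tool down and x at yawx"
    from scipy.spatial.transform import Rotation as Q
    a=np.radians(yawx);x=np.array([np.cos(a),np.sin(a),0]);z=np.array([0,0,-1.])
    T=np.column_stack([x,np.cross(z,x),z]);R=s["ee_rot"]
    print("xyz",(1000*R.T@(np.array(p)-s["tcp_pos"])).round(1),"ang",Q.from_matrix(R.T@T).as_rotvec().round(3))
E
python3 - <<'E'
from h import *
s=st();go(s,[.4975,.011,.2],79.7)
E
```

```text
1.2 j [ -0.6   5.4 -22.   -0.  -62.6  12.1] tcp [ 0.4258 -0.1644  0.2477] yawx -78.55 z [ 0.001  0.    -1.   ] F [1.83 0.42 0.05] M [-0.068  0.01   0.016] g 0.997 0.0
xyz [-157.7 -105.    47.8] ang [-0.000e+00 -1.000e-03 -2.762e+00]
```

>>> move_arm(
  series=[
    {"grip": 1, "xyz": [-16, -10, 0], "angular": [0, 0, -0.14]},
    {"grip": 1, "xyz": [-32, -21, 0], "angular": [0, 0, -0.28]},
    {"grip": 1, "xyz": [-47, -31, 0], "angular": [0, 0, -0.42]},
    {"grip": 1, "xyz": [-63, -42, 0], "angular": [0, 0, -0.56]},
    {"grip": 1, "xyz": [-79, -52, 0], "angular": [0, 0, -0.7]},
    {"grip": 1, "xyz": [-95, -63, 0], "angular": [0, 0, -0.84]},
    {"grip": 1, "xyz": [-110, -73, 0], "angular": [0, 0, -0.98]},
    {"grip": 1, "xyz": [-126, -84, 0], "angular": [0, 0, -1.12]},
    {"grip": 1, "xyz": [-142, -94, 0], "angular": [0, 0, -1.26]},
    {"grip": 1, "xyz": [-158, -105, 0], "angular": [0, 0, -1.4]},
  ],
)

```text
time_s: 2.2
tcp_pos: [0.4982, 0.0098, 0.2475]
ee_rot: [[1.0, 0.029, -0.0], [0.029, -1.0, 0.0], [-0.0, -0.0, -1.0]]
wrist_force: [0.5, -0.7, -0.4]
gripper_width: 1.003
gripper_force: 0.0
```

>>> move_arm(
  series=[
    {"grip": 1, "xyz": [0, 0, 0], "angular": [0, 0, -0.14]},
    {"grip": 1, "xyz": [0, 0, 0], "angular": [0, 0, -0.28]},
    {"grip": 1, "xyz": [0, 0, 0], "angular": [0, 0, -0.42]},
    {"grip": 1, "xyz": [0, 0, 0], "angular": [0, 0, -0.56]},
    {"grip": 1, "xyz": [0, 0, 0], "angular": [0, 0, -0.7]},
    {"grip": 1, "xyz": [0, 0, 10], "angular": [0, 0, -0.84]},
    {"grip": 1, "xyz": [0, 0, 20], "angular": [0, 0, -0.98]},
    {"grip": 1, "xyz": [0, 0, 30], "angular": [0, 0, -1.12]},
    {"grip": 1, "xyz": [0, 0, 40], "angular": [0, 0, -1.26]},
    {"grip": 1, "xyz": [0, 0, 48], "angular": [0, 0, -1.36]},
  ],
)

```text
time_s: 3.2
tcp_pos: [0.4979, 0.0091, 0.1988]
ee_rot: [[0.182, 0.983, -0.001], [0.983, -0.182, -0.0], [-0.0, -0.001, -1.0]]
wrist_force: [-0.4, -0.7, -1.5]
gripper_width: 1.001
gripper_force: 0.0
```

>>> move_arm(
  series=[
    {"grip": 0.6, "xyz": [0, 0, 0], "angular": [0, 0, 0]},
    {"grip": 0.6, "xyz": [0, 0, 0], "angular": [0, 0, 0]},
    {"grip": 0.6, "xyz": [0, 0, 0], "angular": [0, 0, 0]},
  ],
)

```text
time_s: 3.5
tcp_pos: [0.4985, 0.0092, 0.2001]
ee_rot: [[0.188, 0.982, 0.001], [0.982, -0.188, 0.0], [0.0, 0.001, -1.0]]
wrist_force: [0.4, -0.7, 0.2]
gripper_width: 0.805
gripper_force: 0.0
```

```bash
python3 - <<'E'
from h import *
s=st();go(s,[.4975,.011,.2],79.7)
w=r.capture("wrist");cv2.imwrite("pics/w1.png",w["img"][:,:,::-1])
np.savez("w1.npz",R=s["ee_rot"],p=s["tcp_pos"])
E
```

```text
3.5 j [ 19.8  12.2 -21.1   0.  -56.7 149.4] tcp [0.4985 0.0092 0.2001] yawx 79.17 z [ 0.001  0.    -1.   ] F [ 0.43 -0.72  0.16] M [-0.137  0.006 -0.006] g 0.805 0.0
xyz [ 1.6 -1.3  0.1] ang [ 0.001 -0.    -0.009]
```

View pics/w1.png

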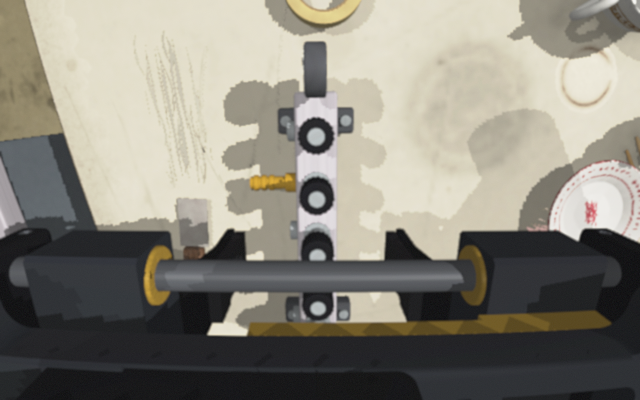

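The wrist view shows the tail at (272,182), the feed knob's pale cap at about (316,199), its neighbour at (316,137), and the third knob at (317,256).

```bash
python3 - <<'E'
from h import *
d=np.load("w1.npz");w=r.capture("wrist");H=w["hand_eye"]
i=w["img"]
g=cv2.cvtColor(i,cv2.COLOR_RGB2HSV);cv2.imwrite("pics/w1c.png",cv2.resize(i[90:290,240:400,::-1],None,fx=3,fy=3,interpolation=cv2.INTER_CUBIC))
def W(uv,z):
    R=d["R"];o=R@H[:3,3]+d["p"];v=R@H[:3,:3]@ray(w,uv);return o+v*(z-o[2])/v[2]
for uv in[(316,137),(316,199),(317,256)]:print(W(uv,.091).round(4))
E
```

```text
[0.5084 0.0576 0.091 ]
[0.4999 0.0131 0.091 ]
[ 0.4921 -0.032   0.091 ]
```

View pics/w1c.png

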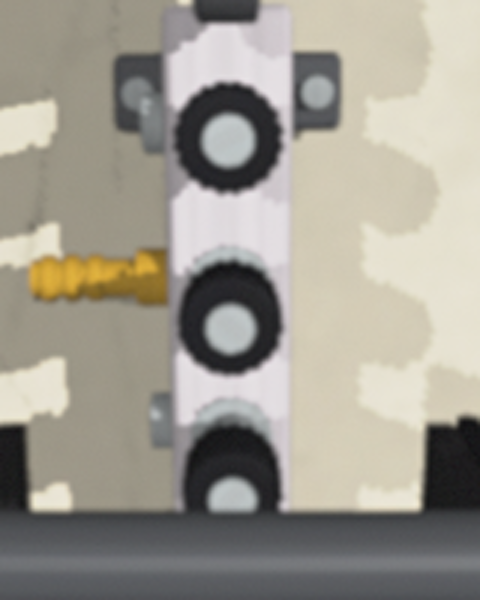

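>>> move_arm(
  series=[
    {"grip": 0.6, "xyz": [3.4, 0, 15], "angular": [0, 0, -0.01]},
    {"grip": 0.6, "xyz": [3.4, 0, 35], "angular": [0, 0, -0.01]},
    {"grip": 0.6, "xyz": [3.4, 0, 60], "angular": [0, 0, -0.01]},
    {"grip": 0.6, "xyz": [3.4, 0, 80], "angular": [0, 0, -0.01]},
    {"grip": 0.6, "xyz": [3.4, 0, 95], "angular": [0, 0, -0.01]},
    {"grip": 0.6, "xyz": [3.4, 0, 105], "angular": [0, 0, -0.01]},
    {"grip": 0.6, "xyz": [3.4, 0, 111], "angular": [0, 0, -0.01]},
    {"grip": 0.6, "xyz": [3.4, 0, 114], "angular": [0, 0, -0.01]},
    {"grip": 0.6, "xyz": [3.4, 0, 114], "angular": [0, 0, -0.01]},
  ],
)

```text
time_s: 4.5
tcp_pos: [0.499, 0.0125, 0.0857]
ee_rot: [[0.177, 0.984, 0.0], [0.984, -0.177, 0.0], [0.0, 0.0, -1.0]]
wrist_force: [0.2, -0.2, 0.2]
gripper_width: 0.598
gripper_force: 0.0
```

```bash
python3 - <<'E'
from h import *
a=[r.sense()["tcp_pos"] for _ in range(2)];s=st();go(s,[.4992,.0125,.086],79.7)
w=r.capture("wrist");cv2.imwrite("pics/w2.png",w["img"][:,:,::-1])
d={"R":s["ee_rot"],"p":s["tcp_pos"]};H=w["hand_eye"]
# predicted pixel of knob tops from TCP
R=s["ee_rot"]
for P in[(.5084,.0576,.091),(.4999,.0131,.091)]:
    q=H[:3,:3].T@(R.T@(np.array(P)-s["tcp_pos"])-H[:3,3]);print(cv2.projectPoints(q[None],np.zeros(3),np.zeros(3),w["camera_matrix"],np.array([w["k1"],0,0,0.]))[0].ravel())
E
```

```text
4.5 j [ 20.1  20.7 -29.    0.  -40.3 149.7] tcp [0.499  0.0125 0.0857] yawx 79.82 z [ 0.  0. -1.] F [ 0.18 -0.23  0.15] M [-0.122  0.082  0.015] g 0.598 0.0
xyz [ 0.   0.2 -0.3] ang [ 0.    -0.     0.002]
[319.0766034  171.92576964]
[317.59441422 277.85866751]
```

View pics/w2.png

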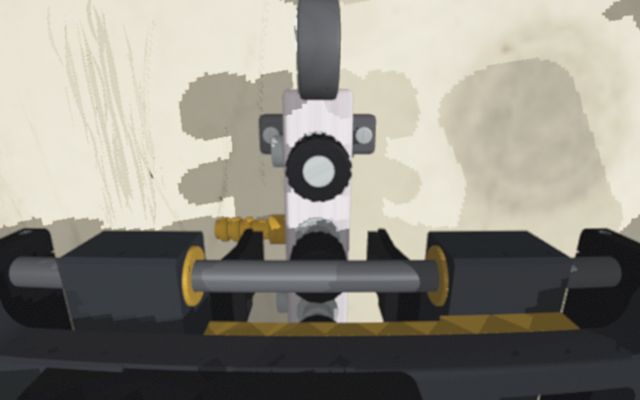

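The neighbour's cap is at (319,171), which matches the prediction, and the feed knob sits between the fingers at about (319,255). Gripping now.

>>> move_arm(
  series=[
    {"grip": 0.32, "xyz": [0, 0, 0], "angular": [0, 0, 0]},
    {"grip": 0.32, "xyz": [0, 0, 0], "angular": [0, 0, 0]},
    {"grip": 0.32, "xyz": [0, 0, 0], "angular": [0, 0, 0]},
    {"grip": 0.2, "xyz": [0, 0, 0], "angular": [0, 0, 0]},
    {"grip": 0.2, "xyz": [0, 0, 0], "angular": [0, 0, 0]},
    {"grip": 0.2, "xyz": [0, 0, 0], "angular": [0, 0, 0]},
    {"grip": 0.2, "xyz": [0, 0, 0], "angular": [0, 0, 0]},
  ],
)

```text
time_s: 5.25
tcp_pos: [0.5003, 0.0124, 0.0859]
ee_rot: [[0.176, 0.984, 0.003], [0.984, -0.176, 0.0], [0.001, 0.003, -1.0]]
wrist_force: [4.2, -3.7, -2.1]
gripper_width: 0.286
gripper_force: 30.0
```

```bash
python3 - <<'E'
from h import *
st()
E
```

```text
5.25 j [ 2.010e+01  2.080e+01 -2.890e+01  1.000e-01 -4.020e+01  1.497e+02] tcp [0.5003 0.0124 0.0859] yawx 79.84 z [ 0.003  0.    -1.   ] F [ 4.17 -3.73 -2.11] M [-0.957 -1.143 -0.044] g 0.286 30.0
```

>>> move_arm(
  series=[
    {"grip": 0.2, "xyz": [0, 1, 0], "angular": [0, 0, 0]},
    {"grip": 0.2, "xyz": [0, 1.2, 0], "angular": [0, 0, 0.05]},
    {"grip": 0.2, "xyz": [0, 1.2, 0], "angular": [0, 0, 0.15]},
    {"grip": 0.2, "xyz": [0, 1.2, 0], "angular": [0, 0, 0.25]},
    {"grip": 0.2, "xyz": [0, 1.2, 0], "angular": [0, 0, 0.35]},
    {"grip": 0.2, "xyz": [0, 1.2, 0], "angular": [0, 0, 0.45]},
    {"grip": 0.2, "xyz": [0, 1.2, 0], "angular": [0, 0, 0.5]},
    {"grip": 0.2, "xyz": [0, 1.2, 0], "angular": [0, 0, 0.5]},
  ],
)

```text
time_s: 6.05
tcp_pos: [0.5005, 0.0123, 0.0859]
ee_rot: [[0.627, 0.779, 0.001], [0.779, -0.627, 0.0], [0.001, 0.001, -1.0]]
wrist_force: [1.4, -1.4, 0.5]
gripper_width: 0.292
gripper_force: 30.0
```

```bash
python3 - <<'E'
from h import *
st()
E
```

```text
6.05 j [ 20.   20.8 -28.8   0.  -40.3 121.1] tcp [0.5005 0.0123 0.0859] yawx 51.2 z [ 0.001  0.    -1.   ] F [ 1.36 -1.36  0.5 ] M [-0.534 -0.562 -0.087] g 0.292 30.0
```

>>> move_arm(
  series=[
    {"grip": 0.2, "xyz": [0, 0, 0], "angular": [0, 0, 0.05]},
    {"grip": 0.2, "xyz": [0, 0, 0], "angular": [0, 0, 0.15]},
    {"grip": 0.2, "xyz": [0, 0, 0], "angular": [0, 0, 0.25]},
    {"grip": 0.2, "xyz": [0, 0, 0], "angular": [0, 0, 0.35]},
    {"grip": 0.2, "xyz": [0, 0, 0], "angular": [0, 0, 0.45]},
    {"grip": 0.2, "xyz": [0, 0, 0], "angular": [0, 0, 0.55]},
    {"grip": 0.2, "xyz": [0, 0, 0], "angular": [0, 0, 0.65]},
    {"grip": 0.2, "xyz": [0, 0, 0], "angular": [0, 0, 0.7]},
  ],
)

```text
time_s: 6.85
tcp_pos: [0.5006, 0.0122, 0.0859]
ee_rot: [[0.982, 0.191, 0.001], [0.191, -0.982, -0.0], [0.001, 0.0, -1.0]]
wrist_force: [3.5, -1.6, -0.1]
gripper_width: 0.289
gripper_force: 30.0
```

```bash
cat >> h.py <<'E'
def tq(n=4):
    "mean twist readings over n control periods"
    a=[]
    for _ in range(n):
        s=r.sense();a.append([s["moment"][2],s["effort"][5],*s["wrist_force"],yaw(s),s["joints"][5]]);r.capture("side")
    a=np.array(a);print("Mz",a[:,0].round(3),"e6",a[:,1].round(3),"F",a[:,2:5].mean(0).round(2),"yaw",a[:,5].mean().round(2),"j6",a[-1,6].round(1))
E
python3 - <<'E'
from h import *
tq();st()
E
```

```text
Mz [ 0.056 -0.005 -0.018 -0.071] e6 [ 0.114 -0.118 -0.118  0.012] F [ 2.97 -2.8   0.69] yaw 11.07 j6 81.1
7.05 j [ 20.   20.8 -28.8   0.  -40.3  81.1] tcp [0.5006 0.0122 0.0859] yawx 11.17 z [ 0.001  0.    -1.   ] F [ 3.3  -3.05  0.57] M [-0.935 -0.845 -0.062] g 0.288 30.0
```

>>> move_arm(
  series=[
    {"grip": 0.2, "xyz": [0, 0, 0], "angular": [0, 0, 0.05]},
    {"grip": 0.2, "xyz": [0, 0, 0], "angular": [0, 0, 0.15]},
    {"grip": 0.2, "xyz": [0, 0, 0], "angular": [0, 0, 0.25]},
    {"grip": 0.2, "xyz": [0, 0, 0], "angular": [0, 0, 0.35]},
    {"grip": 0.2, "xyz": [0, 0, 0], "angular": [0, 0, 0.45]},
    {"grip": 0.2, "xyz": [0, 0, 0], "angular": [0, 0, 0.55]},
    {"grip": 0.2, "xyz": [0, 0, 0], "angular": [0, 0, 0.65]},
    {"grip": 0.2, "xyz": [0, 0, 0], "angular": [0, 0, 0.75]},
    {"grip": 0.2, "xyz": [0, 0, 0], "angular": [0, 0, 0.8]},
  ],
)

```text
time_s: 7.95
tcp_pos: [0.5006, 0.012, 0.0858]
ee_rot: [[0.821, -0.571, 0.001], [-0.571, -0.821, -0.0], [0.001, -0.0, -1.0]]
wrist_force: [3.1, -4.6, 1.1]
gripper_width: 0.29
gripper_force: 30.0
```

```bash
python3 - <<'E'
from h import *
tq();st()
E
```

```text
Mz [ 0.061 -0.029 -0.053 -0.054] e6 [ 0.115 -0.135 -0.087  0.028] F [ 3.35 -4.19  0.41] yaw -34.77 j6 35.3
8.15 j [ 20.   20.8 -28.8   0.1 -40.3  35.3] tcp [0.5005 0.012  0.0859] yawx -34.68 z [ 0.001 -0.    -1.   ] F [ 3.11 -3.24  0.43] M [-1.214 -0.96  -0.039] g 0.282 30.0
```

>>> move_arm(
  series=[
    {"grip": 0.2, "xyz": [0, 0, 0], "angular": [0, 0, 0.04]},
    {"grip": 0.2, "xyz": [0, 0, 0], "angular": [0, 0, 0.08]},
    {"grip": 0.2, "xyz": [0, 0, 0], "angular": [0, 0, 0.12]},
    {"grip": 0.2, "xyz": [0, 0, 0], "angular": [0, 0, 0.16]},
  ],
)

```text
time_s: 8.55
tcp_pos: [0.5005, 0.0119, 0.0859]
ee_rot: [[0.72, -0.694, 0.001], [-0.694, -0.72, -0.0], [0.001, -0.0, -1.0]]
wrist_force: [3.4, -4.2, 0.7]
gripper_width: 0.286
gripper_force: 30.0
```

```bash
python3 -c "
from h import *
tq()"
```

```text
Mz [-0.017 -0.017 -0.001 -0.051] e6 [ 0.202 -0.089 -0.066  0.034] F [ 3.75 -4.02  0.62] yaw -43.9 j6 26.1
```

>>> move_arm(
  series=[
    {"grip": 0.2, "xyz": [0, 0, 0], "angular": [0, 0, 0.04]},
    {"grip": 0.2, "xyz": [0, 0, 0], "angular": [0, 0, 0.08]},
    {"grip": 0.2, "xyz": [0, 0, 0], "angular": [0, 0, 0.12]},
    {"grip": 0.2, "xyz": [0, 0, 0], "angular": [0, 0, 0.16]},
  ],
)

```text
time_s: 9.15
tcp_pos: [0.5005, 0.0119, 0.0858]
ee_rot: [[0.601, -0.799, 0.001], [-0.799, -0.601, -0.0], [0.001, -0.0, -1.0]]
wrist_force: [3.3, -4.2, 1.1]
gripper_width: 0.289
gripper_force: 30.0
```

```bash
python3 -c "
from h import *
tq()"
```

```text
Mz [ 0.055  0.008 -0.078 -0.018] e6 [ 0.203 -0.089 -0.065  0.034] F [ 3.77 -4.4   0.44] yaw -53.07 j6 16.9
```

>>> move_arm(
  series=[
    {"grip": 0.2, "xyz": [0, 0, 0], "angular": [0, 0, 0.04]},
    {"grip": 0.2, "xyz": [0, 0, 0], "angular": [0, 0, 0.08]},
    {"grip": 0.2, "xyz": [0, 0, 0], "angular": [0, 0, 0.12]},
    {"grip": 0.2, "xyz": [0, 0, 0], "angular": [0, 0, 0.16]},
  ],
)

```text
time_s: 9.75
tcp_pos: [0.5005, 0.0119, 0.0859]
ee_rot: [[0.467, -0.884, 0.001], [-0.884, -0.467, -0.001], [0.001, -0.0, -1.0]]
wrist_force: [3.6, -4.4, 1.1]
gripper_width: 0.285
gripper_force: 30.0
```

```bash
python3 -c "
from h import *
tq()"
```

```text
Mz [0.361 0.271 0.234 0.23 ] e6 [-0.115 -0.395 -0.373 -0.273] F [ 3.66 -4.31  1.26] yaw -62.16 j6 7.8
```

The stop is felt: Mz holds at about 0.23 N m with no change in lateral force. Backing off a quarter turn.

>>> move_arm(
  series=[
    {"grip": 0.2, "xyz": [0, 0, 0], "angular": [0, 0, -0.05]},
    {"grip": 0.2, "xyz": [0, 0, 0], "angular": [0, 0, -0.14]},
    {"grip": 0.2, "xyz": [0, 0, 0], "angular": [0, 0, -0.23]},
    {"grip": 0.2, "xyz": [0, 0, 0], "angular": [0, 0, -0.32]},
    {"grip": 0.2, "xyz": [0, 0, 0], "angular": [0, 0, -0.41]},
    {"grip": 0.2, "xyz": [0, 0, 0], "angular": [0, 0, -0.5]},
    {"grip": 0.2, "xyz": [0, 0, 0], "angular": [0, 0, -0.59]},
    {"grip": 0.2, "xyz": [0, 0, 0], "angular": [0, 0, -0.68]},
    {"grip": 0.2, "xyz": [0, 0, 0], "angular": [0, 0, -0.77]},
    {"grip": 0.2, "xyz": [0, 0, 0], "angular": [0, 0, -0.8]},
  ],
)

```text
time_s: 10.95
tcp_pos: [0.5006, 0.0121, 0.0859]
ee_rot: [[0.96, -0.279, 0.001], [-0.279, -0.96, -0.0], [0.001, -0.0, -1.0]]
wrist_force: [4.0, -4.4, 0.2]
gripper_width: 0.287
gripper_force: 30.0
```

>>> move_arm(
  series=[
    {"grip": 0.2, "xyz": [0, 0, 0], "angular": [0, 0, -0.05]},
    {"grip": 0.2, "xyz": [0, 0, 0], "angular": [0, 0, -0.14]},
    {"grip": 0.2, "xyz": [0, 0, 0], "angular": [0, 0, -0.23]},
    {"grip": 0.2, "xyz": [0, 0, 0], "angular": [0, 0, -0.32]},
    {"grip": 0.2, "xyz": [0, 0, 0], "angular": [0, 0, -0.41]},
    {"grip": 0.2, "xyz": [0, 0, 0], "angular": [0, 0, -0.5]},
    {"grip": 0.2, "xyz": [0, 0, 0], "angular": [0, 0, -0.59]},
    {"grip": 0.2, "xyz": [0, 0, 0], "angular": [0, 0, -0.68]},
    {"grip": 0.2, "xyz": [0, 0, 0], "angular": [0, 0, -0.76]},
    {"grip": 0.2, "xyz": [0, 0, 0], "angular": [0, 0, -0.78]},
  ],
)

```text
time_s: 11.95
tcp_pos: [0.5006, 0.0123, 0.0859]
ee_rot: [[0.88, 0.475, 0.001], [0.475, -0.88, 0.0], [0.001, 0.001, -1.0]]
wrist_force: [3.0, -2.3, 0.1]
gripper_width: 0.287
gripper_force: 30.0
```

```bash
python3 -c "
from h import *
tq();st()"
```

```text
Mz [-0.007 -0.004  0.027  0.044] e6 [ 0.154  0.101  0.051 -0.016] F [ 3.77 -3.39  0.65] yaw 28.31 j6 98.2
12.15 j [ 20.   20.8 -28.8   0.  -40.3  98.2] tcp [0.5006 0.0123 0.0858] yawx 28.25 z [ 0.001  0.    -1.   ] F [ 3.62 -2.68  0.48] M [-1.082 -0.95   0.063] g 0.29 30.0
```

Turned back 90.5°. Releasing with a small opening, then lifting straight up.

>>> move_arm(
  series=[
    {"grip": 0.4, "xyz": [0, 0, 0], "angular": [0, 0, 0]},
    {"grip": 0.4, "xyz": [0, 0, 0], "angular": [0, 0, 0]},
    {"grip": 0.4, "xyz": [0, 0, 0], "angular": [0, 0, 0]},
    {"grip": 0.4, "xyz": [0, 0, 0], "angular": [0, 0, 0]},
  ],
)

```text
time_s: 12.55
tcp_pos: [0.4992, 0.0123, 0.0852]
ee_rot: [[0.881, 0.473, -0.002], [0.473, -0.881, -0.0], [-0.002, -0.001, -1.0]]
wrist_force: [-0.0, -0.7, -1.3]
gripper_width: 0.395
gripper_force: 0.0
```

```bash
python3 -c "
from h import *
st()"
```

```text
12.55 j [ 20.1  20.8 -28.9  -0.  -40.4  98.2] tcp [0.4992 0.0123 0.0852] yawx 28.25 z [-0.002 -0.    -1.   ] F [-0.   -0.68 -1.33] M [-0.126  0.12   0.033] g 0.395 0.0
```

>>> move_arm(
  series=[
    {"grip": 0.4, "xyz": [0, 0, -5], "angular": [0, 0, 0]},
    {"grip": 0.4, "xyz": [0, 0, -15], "angular": [0, 0, 0]},
    {"grip": 0.4, "xyz": [0, 0, -30], "angular": [0, 0, 0]},
    {"grip": 0.4, "xyz": [0, 0, -50], "angular": [0, 0, 0]},
    {"grip": 0.4, "xyz": [0, 0, -75], "angular": [0, 0, 0]},
    {"grip": 0.4, "xyz": [0, 0, -100], "angular": [0, 0, 0]},
    {"grip": 0.4, "xyz": [0, 0, -115], "angular": [0, 0, 0]},
    {"grip": 0.4, "xyz": [0, 0, -120], "angular": [0, 0, 0]},
    {"grip": 0.4, "xyz": [0, 0, -120], "angular": [0, 0, 0]},
    {"grip": 0.4, "xyz": [0, 0, -120], "angular": [0, 0, 0]},
  ],
)

```text
time_s: 13.55
tcp_pos: [0.4994, 0.0121, 0.2049]
ee_rot: [[0.881, 0.473, -0.001], [0.473, -0.881, -0.0], [-0.001, -0.001, -1.0]]
wrist_force: [-0.3, -0.8, -1.4]
gripper_width: 0.4
gripper_force: 0.0
```

```bash
python3 -c "
from h import *
st();w=r.capture('top');cv2.imwrite('pics/t2.png',cv2.resize(w['img'][150:270,240:480,::-1],None,fx=3,fy=3,interpolation=cv2.INTER_CUBIC))"
```

```text
13.55 j [ 20.   12.1 -20.4  -0.  -57.6  98.2] tcp [0.4994 0.0121 0.2049] yawx 28.24 z [-0.001 -0.    -1.   ] F [-0.28 -0.79 -1.36] M [-0.094  0.143  0.028] g 0.4 0.0
```

View pics/t2.png

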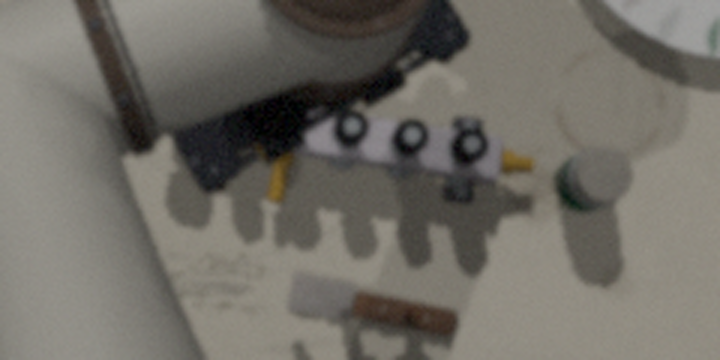

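The tail, at (282,160)–(274,198), still points straight out of the rail as it did before. The jar and scraper haven't moved, and the gripper is clear.

```bash
python3 -c "
from h import *
print(r.finish_job())"
```

```text
the job is handed in; nothing more can be done
None
```

I screwed the feed valve (second knob from the gauge) down until I felt its stop at about 0.23 N m steady (0.36 peak), backed it off about 90°, let go, lifted clear and handed the job in; the hose tail looked unmoved in the last picture, and no verdict came back.

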